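# Reset the tamping press to its marked ratchet tooth

### The job

The tamping press has been wound too tight. Push the thumb post of its blue pawl aside to free the ratchet wheel and hold it while the wheel runs all the way back, then turn the black knob clockwise until the pawl drops in behind the orange tooth. Before you let go of the knob, ease it back until you feel the pawl take the spring's load, but do not force it any further, and pause there a second to see that it holds. Press the post gently, and leave the things standing round the press where they are.

Things in the scene. Friction and masses are not known exactly. Their poses are not given: they have to be found in the camera images.
- press: Bench tamping press, fixed to the bar, about 234 x 160 mm in plan. Origin on the table under the vertical axis of its ratchet wheel; z up, x from that axis towards the white column at the back, y to the left of that. A black deck (x -122 to 112, y -69 to 85 mm, top face at z 153 mm) carries wheel, knob and pawl. Nothing else stands on it.
- wheel: Steel ratchet wheel of 16 teeth, pitch 0.393 rad, tip radius 44, root radius 36, 156 to 168 mm above the table (one is orange), black knob on top. Origin on its axis at its underside, x along the knob's bar, z up. Winding is clockwise from above. Starts wound 1 to 3 teeth past the orange one; freed, it runs back within 1 s to a stop, where its x axis is +0.6 rad from the press's x axis.
- knob_grip (a point): Grip point of the knob, on the wheel axis, 194 mm above the table. Bar 60 mm long (x of this frame), 16 mm thick (y), from 174 to 210 mm above the table. A spring turns it back (counter-clockwise) with 0.05 N m when run back, 0.11 at the orange tooth, 0.17 beyond; lifting the pawl over a tooth adds about 0.05; once the pawl carries the load the knob pushes back no more.
- stop_notch (a point): Turns with the wheel: place behind the orange tooth, 41 mm from the axis, half-way up the wheel, where the pawl's tip lies once it has caught that tooth. Fully run back it is at press x -36, y 19 mm; wound clockwise from there the pawl drops behind the first tooth at 0.3 rad, the second at 0.7, the third (orange) at 1.1, the fourth (too far: free it, wind again) at 1.5, all 0.13 either way.
- pawl: Blue sprung pawl, flat on the deck. Origin on its pivot, at x -50 (4 either way, its mount is set differently each time), y 47 mm in the press frame, 156 mm above the table; axes along those of the press when it lies in a notch. Its tip reaches the wheel's +y side, 50 mm further in x. Delicate: no push over 20 N on its post, no load over 15 N on its tip when down in a notch.
- pawl_tip (a point): Rounded tip of the pawl (radius 3 mm), 50 mm from the pivot; it coincides with stop_notch when the pawl has caught the orange tooth.
- pawl_post (a point): Blue upright thumb post on the pawl's tail, 12 mm in diameter, top 186 mm above the table; this point is on its axis 10 mm below the top, at press about x -92, y 47 mm. Pushing it some 5 mm to the press's -y side against a spring (3 N rising to 5 N, some 8 N while the wheel is loaded) lifts the tip clear of the wheel; at 6 mm is a hard stop. Let go, it springs back.
- pitcher: Steel milk pitcher standing on the bar, 80 mm in diameter, 95 mm high, handle on one side; origin under its centre. Bystander.
- cup: Blue ceramic mug standing on the bar, 84 mm in diameter, 75 mm high; origin under its centre. Bystander.
- canister: Amber jar with a white lid, 90 mm in diameter, 130 mm high; origin under its centre. Bystander.

How it is judged:
By the outcome, as a careful person would: the job done as asked, in the order asked, and still so for the second after the job is handed in, with the robot touching nothing.
It also fails if it takes over 70 s, if anything falls off the work surface, if the arm or the gripper's body presses on something with over 40 N, if the wrist force passes 120 N, or if a joint passes its speed limit or range.

### The arm

A 6-joint arm with a two-finger parallel gripper is mounted at the origin on the work surface. World frame = base frame: x ahead of the robot, y to its left, z up, the work surface at z = 0. Lengths are in m, angles in degrees, forces in N, time in s.
With the tool pointing down it reaches from about 0.3 to 0.75 m from the base axis. Payload 8.5 kg.
Tool frame: the origin (TCP) lies midway between the tips of the shut fingers; the grasp point (between the pads) lies 19 mm behind it; z points along the fingers, y is the direction in which the jaws open and shut (so a half turn about z gives the same grasp; the last joint's range is limited). The gripper opens to 85 mm and grips with 20 to 120 N. Pads are 22 mm wide; open, the fingers measure 114 mm over their backs; the gripper's body (76 mm by 85 mm) begins 54 mm behind the grasp point. The pads swing forward as they close: fully open they stand 13 mm farther back than shut.
Start: joints at [61.862, 21.807, 74.336, -0, 83.858, -12.336], TCP at [0.15, 0.529, 0.231] pointing down, gripper open.
Joint ranges: [-178.18, 178.18], [-50.72, 133.34], [12.68, 142.11], [-81.47, 261.47], [9.98, 163.14], [-165.26, 165.26]. Speed limits (degrees/s): [136.94, 136.94, 180, 180, 180, 180].

### API

Orientations are given as a 3x3 rotation matrix whose columns are the frame's x, y, z axes.
In Python, from rig import status, eyes, env gives the robot as it stands. The module is installed in compiled form; this text tells all that it offers.
- The arm moves only by the tool play_rows, never from a script. Its argument "targets" is text: rows parted by semicolons, each of 5 numbers parted by spaces: the shift along the tool's x, y, z in m, then the turn about the tool's z in rad, then the closure, from 0 (fully open) to 1 (shut). A call has 1 to 5 rows; each row is the pose to reach, as a shift and turn from the pose commanded when the call began, along the tool's axes at that moment; what a row does not reach only later rows make up. A row lasts 1/10 s, in which the tool goes at most 50 mm and 8.59 degrees, less where a joint would pass 70% of its speed; a pose out of reach is approached as far as the arm can. A call with a gripper value outside its range is refused whole. The fingers move at their own pace and stop on an object; "force" is the grip in N (left out, the last holds). Time passes only in rows, so rows that repeat a pose let the fingers close. It gives the time, the measured TCP pose, the force and the opening at its end, in the units of the state.
- status.observe(): the state, without advancing time (a new reading comes with each control period).
- eyes.get_image(name): name is "scene" or "top" or "wrist"; returns a dict with "pixels" (480x640x3 uint8, red, green, blue), "range_z" (480x640 float32, m along the optical axis (not along the pixel's ray), 0 where there is no reading), "mtx" (3x3 intrinsics, pixels), "k1" (the pictures are not rectified: a ray, as slopes to the right and down, at radius r is drawn at 1 + k1 r^2 times it, then the intrinsics apply), "world_to_cam" (4x4, takes a point from world to camera coordinates); the wrist camera has in their place "T_tool_cam" (4x4, takes a point from camera to tool coordinates, whose origin is the TCP and whose axes are the flange's). Camera axes: x right, y up, looking along -z (the intrinsics and any distortion apply to the point x, -y, -z); pixel columns grow to the right and rows downward; lengths in m; the calibration is good to about 2 mm. A picture is of the moment at which its call begins: read the wrist's pose just before it.
- env.close_job(): hands the job in, once; it reports no verdict.
The state is a dict: "time_s": time; "q": joint angles; "qvel": joint speeds; "joint_efforts": joint torques, N m; "position": TCP position; "tool_rot": TCP orientation; "ft_force": force on the tool from outside, world axes, zero at the start; "wrist_torque": the same for the moment, N m; "grip_width": finger opening in m.
Only numpy, scipy, OpenCV 4.12 (cv2) and the standard library are available. Lean on these libraries where they do the work, as an engineer would, in place of code of your own. Each camera call takes 0.05 s, during which the arm holds its last target.

## Working session

There is one attempt and no reset: what is moved stays moved. The work goes in short steps, Python scripts to look and compute and a tool call to move; the robot and the scene stay as the last step left them, time stands still between calls to the robot, and variables do not carry over. Pictures are saved under pics/ and viewed, and the job is handed in when it is done.

Besides the shell and the picture viewer there is one more tool, called after "Request:" as name(argument=value, ...) on one line, values as JSON. play_rows: Moves the arm, as the interface text tells. Its arguments: {"type":"object","properties":{"targets":{"type":"string"},"force":{"type":"number"}},"required":["targets"]}

```bash
mkdir -p pics; ls; python3 - <<'E'
from rig import status, eyes
import cv2, numpy as np
s=status.observe(); print({k:np.round(v,4).tolist() for k,v in s.items()})
for n in ["scene","top","wrist"]:
    d=eyes.get_image(n); cv2.imwrite(f"pics/{n}0.png",d["pixels"][...,::-1])
    np.savez(f"{n}0.npz",**d)
    print(n,d["mtx"].tolist(),d["k1"],np.round(d.get("world_to_cam",d.get("T_tool_cam")),4).tolist())
E
```

```text
pics
{'time_s': 0.0, 'q': [61.8639, 21.8411, 74.3823, 0.0001, 83.8561, -12.3375], 'qvel': [0.0568, 0.0364, 0.0893, -0.0975, 0.0212, -0.0304], 'joint_efforts': [0.0028, -44.8444, -23.1286, 0.0, 0.0046, -0.0], 'position': [0.1496, 0.529, 0.2307], 'tool_rot': [[-0.9622, 0.2723, -0.0007], [0.2723, 0.9622, -0.0012], [0.0003, -0.0014, -1.0]], 'ft_force': [0.218, -0.4516, -0.4092], 'wrist_torque': [0.0133, 0.0066, -0.017], 'grip_width': 0.0856}
scene [[555.3444901151262, 0.0, 328.9213487066084], [0.0, 555.3444901151262, 240.46474384233184], [0.0, 0.0, 1.0]] -0.16391805654791083 [[-0.2531, 0.9674, -0.0069, 0.1295], [-0.7578, -0.1938, 0.623, 0.3574], [0.6014, 0.1629, 0.7822, -1.675], [0.0, 0.0, 0.0, 1.0]]
top [[508.17108760773556, 0.0, 317.31459489030783], [0.0, 508.17108760773556, 246.4715791359105], [0.0, 0.0, 1.0]] 0.04479307547696536 [[-0.0007, -1.0, -0.0097, -0.0083], [0.9966, -0.0014, 0.0819, -0.5699], [-0.0819, -0.0096, 0.9966, -1.0369], [0.0, 0.0, 0.0, 1.0]]
wrist [[364.2350320514393, 0.0, 322.0246004916421], [0.0, 364.2350320514393, 238.5105676991001], [0.0, 0.0, 1.0]] -0.06921162474267889 [[-0.0002, 0.958, 0.2869, 0.0735], [1.0, -0.0003, 0.0014, -0.0001], [0.0015, 0.2869, -0.958, -0.1421], [0.0, 0.0, 0.0, 1.0]]
```

View pics/top0.png

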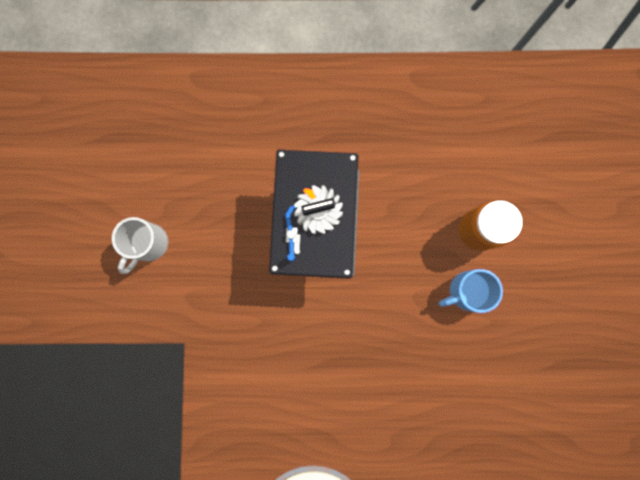

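View pics/scene0.png

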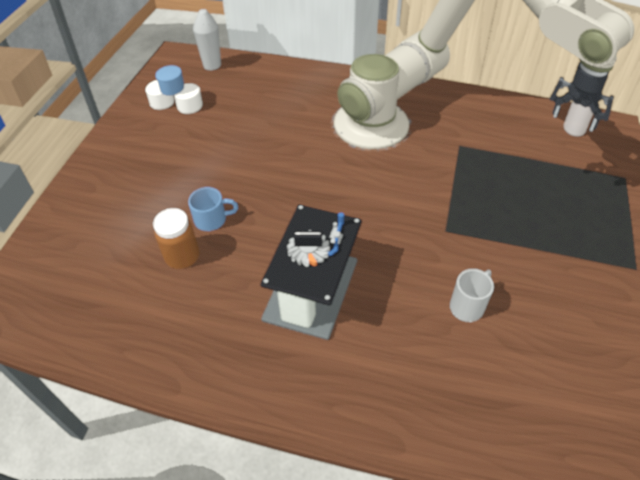

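View pics/wrist0.png

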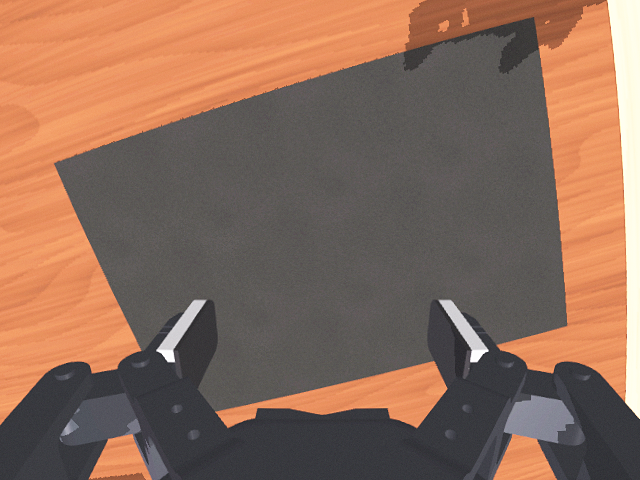

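```bash
cat > h.py <<'E'
import numpy as np, cv2
def ray(d,px,R=None,t=None):
    K=d["mtx"];k=float(d["k1"])
    xd=np.array([(px[0]-K[0,2])/K[0,0],(px[1]-K[1,2])/K[1,1]])
    u=cv2.undistortPoints(np.array([[px]],float),K,np.array([k,0,0,0.]))[0,0]
    dc=np.array([u[0],-u[1],-1.])
    if R is None:
        M=d["world_to_cam"]; R=M[:3,:3].T; t=-R@M[:3,3]
    return t,R@dc
def onz(d,px,z,T=None):
    o,v=ray(d,px) if T is None else ray(d,px,T[:3,:3],T[:3,3])
    return o+v*(z-o[2])/v[2]
def wristT(s,d):
    T=np.eye(4);T[:3,:3]=s["tool_rot"];T[:3,3]=s["position"]
    return T@d["T_tool_cam"]
E
python3 - <<'E'
from h import *
d=np.load("top0.npz"); im=d["pixels"]
hsv=cv2.cvtColor(im,cv2.COLOR_RGB2HSV)
c=im[140:290,255:375][...,::-1]
cv2.imwrite("pics/topz.png",cv2.resize(c,None,fx=5,fy=4,interpolation=cv2.INTER_CUBIC)[:600])
# screws
g=im.min(2)
P=[]
for (x,y) in [(281,154),(353,158),(275,268),(347,272)]:
    w=g[y-5:y+6,x-5:x+6].astype(float); w=np.clip(w-90,0,None); yy,xx=np.mgrid[-5:6,-5:6]
    p=(x+(w*xx).sum()/w.sum(),y+(w*yy).sum()/w.sum()); q=onz(d,p,0.154); P.append(q); print(p,q.round(4))
# deck contour
m=((im.max(2)<60)).astype(np.uint8)
n,l,st,ce=cv2.connectedComponentsWithStats(m); 
i=l[160,300]; print(st[i])
mm=(l==i).astype(np.uint8); cs,_=cv2.findContours(mm,0,2); r=cv2.minAreaRect(max(cs,key=len)); print(r)
for b in cv2.boxPoints(r): print(b,onz(d,b,0.153).round(4))
for nm,lo,hi in [("blue",(100,120,60),(125,255,255)),("orange",(8,200,200),(20,255,255))]:
    mk=cv2.inRange(hsv,lo,hi); mk[:140]=0;mk[290:]=0;mk[:,:255]=0;mk[:,375:]=0
    ys,xs=np.nonzero(mk); print(nm,len(xs),xs.min(),xs.max(),ys.min(),ys.max(),xs.mean(),ys.mean())
E
```

```text
(np.float64(281.061937716263), np.float64(153.94498269896195)) [0.7314 0.057  0.154 ]
(np.float64(352.34431889516634), np.float64(157.37790332705586)) [ 0.7245 -0.0751  0.154 ]
(np.float64(274.29131736526944), np.float64(267.9619760479042)) [0.5199 0.0683 0.154 ]
(np.float64(346.68054298642534), np.float64(271.793665158371)) [ 0.5128 -0.0636  0.154 ]
[     0      0    640    480 293492]
((319.5, 239.5), (479.0, 639.0), 90.0)
[-1.4665146e-14  0.0000000e+00] [1.0216 0.5818 0.153 ]
[639.   0.] [ 1.014  -0.6032  0.153 ]
[639. 479.] [ 0.1592 -0.5603  0.153 ]
[  0. 479.] [0.156  0.5396 0.153 ]
blue 260 285 294 205 260 289.67692307692306 232.67307692307693
orange 11 304 310 189 192 306.54545454545456 189.63636363636363
```

View pics/topz.png

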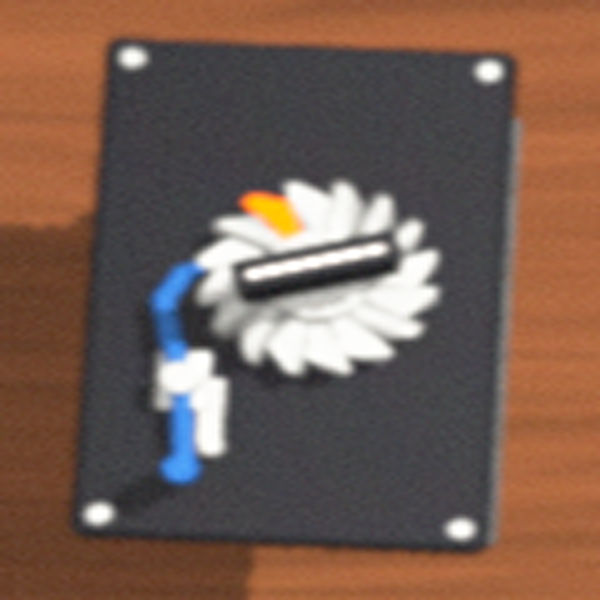

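Request:
play_rows(targets="-0.04 -0.028 -0.05 0.15 0;-0.08 -0.056 -0.07 0.3 0;-0.12 -0.084 -0.07 0.45 0;-0.16 -0.112 -0.07 0.6 0;-0.2 -0.14 -0.07 0.7 0")

```text
time_s: 0.65
position: [0.2948, 0.3508, 0.3015]
tool_rot: [[-0.556, 0.831, 0.001], [0.831, 0.556, 0.0], [-0.0, 0.001, -1.0]]
ft_force: [0.7, 1.3, -0.2]
grip_width: 0.0856
```

Request:
play_rows(targets="-0.049 0.004 0 0.14 1;-0.098 0.008 0 0.28 1;-0.147 0.012 0 0.42 1;-0.196 0.016 0 0.54 1;-0.245 0.02 0 0.648 1")

```text
time_s: 1.15
position: [0.4487, 0.1588, 0.3011]
tool_rot: [[0.058, 0.998, -0.0], [0.998, -0.058, 0.0], [0.0, -0.0, -1.0]]
ft_force: [0.2, 0.9, -0.8]
grip_width: 0.0122
```

```bash
python3 - <<'E'
from rig import status
s=status.observe(); print(s["position"],s["tool_rot"],s["q"],s["ft_force"])
R=__import__("numpy").array(s["tool_rot"]);import numpy as np
print(R.T@(np.array([.585,0.0,.30])-s["position"]))
E
```

```text
[0.44872641 0.15880624 0.30111743] [[ 5.80100480e-02  9.98315994e-01 -1.01200387e-04]
 [ 9.98315996e-01 -5.80100396e-02  8.40187288e-05]
 [ 7.80066023e-05 -1.05903895e-04 -9.99999991e-01]] [5.19497113e+00 1.16979145e+01 7.73939460e+01 5.31983382e-03
 9.09134782e+01 8.52065336e+00] [ 0.16160021  0.87043268 -0.84568451]
[-0.15063366  0.14525658  0.0010903 ]
```

Request:
play_rows(targets="-0.035 0.035 0 0 1;-0.07 0.07 0 0 1;-0.105 0.105 0 0 1;-0.14 0.14 0 0 1;-0.14 0.14 0 0 1")

```text
time_s: 1.65
position: [0.5829, 0.009, 0.299]
tool_rot: [[0.058, 0.998, -0.002], [0.998, -0.058, -0.0], [-0.001, -0.002, -1.0]]
ft_force: [-0.8, 1.3, -0.7]
grip_width: -0.0001
```

```bash
python3 - <<'E'
from rig import status,eyes
import numpy as np,cv2,pickle
s=status.observe(); d=eyes.get_image("wrist"); pickle.dump((s,d),open("w1.pkl","wb"))
cv2.imwrite("pics/w1.png",d["pixels"][...,::-1]); print(s["position"],s["tool_rot"][0],s["ft_force"],s["wrist_torque"],s["grip_width"])
E
```

```text
[0.58285387 0.00901625 0.29896775] [ 0.05797862  0.99831537 -0.00221499] [-0.81997872  1.27186374 -0.67758082] [-2.06638083e-02 -3.95812123e-02  2.39788242e-05] -0.00010018637319703632
```

View pics/w1.png

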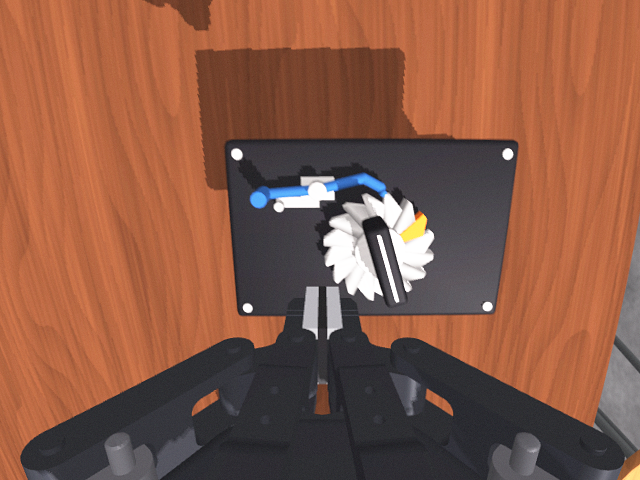

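```bash
python3 - <<'E'
from h import *
import pickle
s,d=pickle.load(open("w1.pkl","rb")); T=wristT(s,d); im=d["pixels"]; g=im.min(2)
P=[]
for (x,y) in [(237,154),(508,154),(248,308),(487,307)]:
    w=np.clip(g[y-8:y+9,x-8:x+9].astype(float)-110,0,None); yy,xx=np.mgrid[-8:9,-8:9]
    p=(x+(w*xx).sum()/w.sum(),y+(w*yy).sum()/w.sum()); q=onz(d,p,0.154,T); P.append(q); print(p,q.round(4))
P=np.array(P); c=P.mean(0); v=(P[1]-P[0]+P[3]-P[2]); a=np.arctan2(v[1],v[0]); v2=P[0]-P[2]+P[1]-P[3]
print("yaw",np.degrees(a),np.degrees(np.arctan2(-v2[0],v2[1])),np.linalg.norm(v)/2,np.linalg.norm(v2)/2)
R=np.array([[np.cos(a),-np.sin(a)],[np.sin(a),np.cos(a)]]); o=c[:2]+R@[.005,-.008]; print("origin",o)
np.savez("press.npz",R=R,o=o,a=a)
f=lambda p,z:(R.T@(onz(d,p,z,T)[:2]-o)*1000).round(1)
hsv=cv2.cvtColor(im,cv2.COLOR_RGB2HSV); b=cv2.inRange(hsv,(100,120,50),(125,255,255)); b[:150]=0;b[250:]=0
k=cv2.morphologyEx(b,cv2.MORPH_OPEN,cv2.getStructuringElement(2,(13,13))); ys,xs=np.nonzero(k[:, :300]); pc=(xs.mean(),ys.mean()); print("post px",pc,len(xs),"press",f(pc,.186), "world",onz(d,pc,.186,T))
print("pivot",f((317,190),.172),"pin",f((279,207),.165))
# tip: rightmost
ys,xs=np.nonzero(b); i=xs>375; print("tip",xs.max(),f((xs.max(),ys[xs.argmax()]),.162))
print("knob ends",f((376,226),.21),f((396,300),.21))
cv2.imwrite("pics/w1z.png",cv2.resize(im[150:320,225:445][...,::-1],None,fx=3.5,fy=3.5,interpolation=cv2.INTER_CUBIC))
E
```

```text
(np.float64(236.40964702573478), np.float64(153.78230909857967)) [0.519  0.0679 0.154 ]
(np.float64(507.41713859910584), np.float64(153.69672131147541)) [0.7306 0.0567 0.154 ]
(np.float64(247.25348050914877), np.float64(307.6414081145585)) [ 0.512  -0.0639  0.154 ]
(np.float64(487.12120078556063), np.float64(306.10174880763117)) [ 0.7238 -0.0753  0.154 ]
yaw -3.061306387781009 -2.9876242799243276 0.21203316766390876 0.13209881295601505
origin [ 0.62589703 -0.01191979]
post px (np.float64(261.29516539440203), np.float64(196.5521628498728)) 393 press [-87.8  46. ] world [0.54068091 0.03874179 0.186     ]
pivot [-48.5  48.2] pin [-78.1  34. ]
tip 386 [ 4.6 45.7]
knob ends [-9.3 30.5] [  6.9 -23.2]
```

View pics/w1z.png

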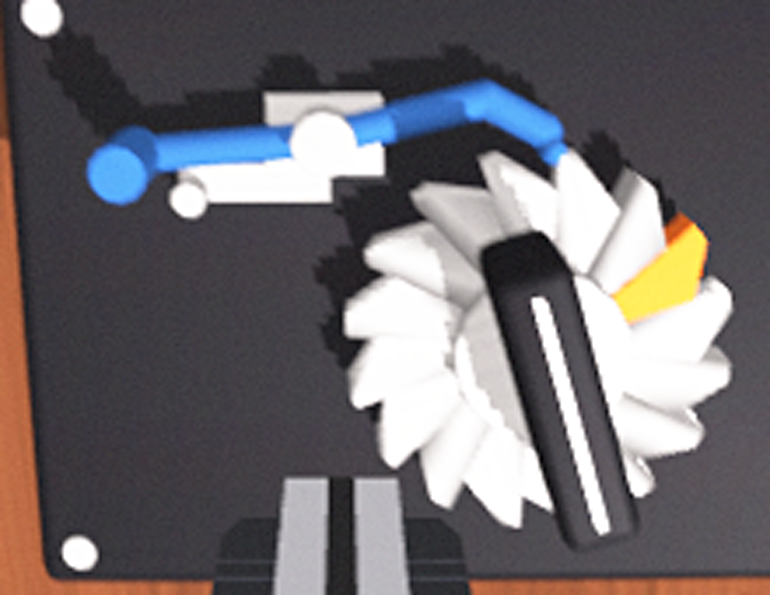

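Request:
play_rows(targets="0.03 -0.023 0 0 1;0.057 -0.046 0 0 1;0.057 -0.046 0.04 0 1;0.057 -0.046 0.08 0 1;0.057 -0.046 0.08 0 1")

```text
time_s: 2.2
position: [0.5344, 0.074, 0.2172]
tool_rot: [[0.052, 0.999, -0.009], [0.999, -0.052, 0.001], [0.0, -0.009, -1.0]]
ft_force: [-0.2, 0.1, 0.6]
grip_width: -0.0001
```

Request:
play_rows(targets="0 0 0.02 0 1;0 0 0.038 0 1;0 0 0.045 0 1;0 0 0.045 0 1;0 0 0.045 0 1")

```text
time_s: 2.7
position: [0.5379, 0.0729, 0.1777]
tool_rot: [[0.053, 0.999, 0.002], [0.999, -0.053, -0.0], [-0.0, 0.002, -1.0]]
ft_force: [0.4, -0.1, 0.7]
grip_width: 0.0
```

```bash
cat > st.py <<'E'
from rig import status
import numpy as np
s=status.observe(); z=np.load("press.npz"); R=z["R"]; o=z["o"]
p=np.array(s["position"]); f=np.array(s["ft_force"]); m=np.array(s["wrist_torque"]); Rt=np.array(s["tool_rot"])
print("t",s["time_s"],"press xy mm",(R.T@(p[:2]-o)*1000).round(2),"z",p[2].round(4),"F press",(R.T@f[:2]).round(2),f[2].round(2),"M",m.round(4),"yaw_press",np.degrees(np.arctan2(Rt[1,0],Rt[0,0])-z["a"]).round(2),"w",round(s["grip_width"],4),"q6",round(s["q"][5],1))
E
python3 st.py; python3 - <<'E'
from rig import eyes
import cv2
d=eyes.get_image("wrist");cv2.imwrite("pics/w2.png",d["pixels"][...,::-1])
E
```

```text
t 2.7 press xy mm [-92.37  80.01] z 0.1777 F press [ 0.41 -0.12] 0.74 M [-0.0169  0.0179  0.0129] yaw_press 90.04 w 0.0 q6 -1.8
```

View pics/w2.png

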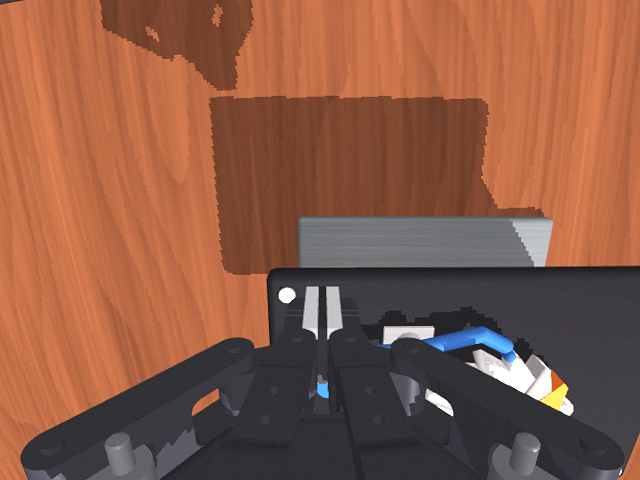

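Request:
play_rows(targets="-0.003 0 0.003 0 1;-0.007 0 0.004 0 1;-0.011 0 0.004 0 1;-0.013 0 0.004 0 1;-0.013 0 0.004 0 1")

```text
time_s: 3.25
position: [0.5367, 0.0594, 0.1722]
tool_rot: [[0.054, 0.999, 0.0], [0.999, -0.054, -0.0], [-0.0, 0.0, -1.0]]
ft_force: [0.0, 0.2, 0.6]
grip_width: 0.0001
```

```bash
python3 st.py
```

```text
t 3.25 press xy mm [-92.83  66.47] z 0.1722 F press [-0.01  0.23] 0.56 M [-0.0061  0.0393 -0.0196] yaw_press 89.99 w 0.0001 q6 -3.2
```

Request:
play_rows(targets="-0.001 0 0 0 1;-0.002 0 0 0 1;-0.003 0 0 0 1;-0.003 0 0 0 1")

```text
time_s: 3.65
position: [0.5365, 0.0568, 0.1722]
tool_rot: [[0.053, 0.999, -0.0], [0.999, -0.053, -0.0], [-0.0, 0.0, -1.0]]
ft_force: [-0.2, 0.4, -0.4]
grip_width: -0.0002
```

```bash
python3 st.py
```

```text
t 3.65 press xy mm [-92.92  63.82] z 0.1722 F press [-0.22  0.4 ] -0.37 M [-0.0137  0.005   0.001 ] yaw_press 90.02 w -0.0002 q6 -3.5
```

Request:
play_rows(targets="-0.001 0 0 0 1;-0.002 0 0 0 1;-0.002 0 0 0 1")

```text
time_s: 3.95
position: [0.5364, 0.0547, 0.1721]
tool_rot: [[0.053, 0.999, -0.0], [0.999, -0.053, -0.0], [-0.0, -0.0, -1.0]]
ft_force: [0.0, -1.2, 0.4]
grip_width: -0.0003
```

```bash
python3 st.py
```

```text
t 3.95 press xy mm [-92.91  61.78] z 0.1721 F press [ 0.09 -1.21] 0.36 M [ 0.0068 -0.0259  0.0301] yaw_press 90.02 w -0.0003 q6 -3.7
```

Request:
play_rows(targets="-0.001 0 0 0 1;-0.001 0 0 0 1")

```text
time_s: 4.15
position: [0.5364, 0.0538, 0.1721]
tool_rot: [[0.053, 0.999, -0.0], [0.999, -0.053, -0.0], [-0.0, -0.0, -1.0]]
ft_force: [0.0, -0.5, 0.2]
grip_width: 0.0001
```

Request:
play_rows(targets="-0.001 0 0 0 1;-0.001 0 0 0 1")

```text
time_s: 4.35
position: [0.5363, 0.0531, 0.1722]
tool_rot: [[0.053, 0.999, 0.0], [0.999, -0.053, 0.001], [0.001, -0.0, -1.0]]
ft_force: [0.2, 2.4, -0.9]
grip_width: -0.0001
```

```bash
python3 st.py
```

```text
t 4.35 press xy mm [-92.96  60.16] z 0.1722 F press [0.08 2.43] -0.9 M [ 0.4069  0.0196 -0.0065] yaw_press 90.03 w -0.0001 q6 -3.9
```

Request:
play_rows(targets="-0.001 0 0 0 1;-0.001 0 0 0 1")

```text
time_s: 4.55
position: [0.5362, 0.0518, 0.1721]
tool_rot: [[0.053, 0.999, -0.0], [0.999, -0.053, -0.0], [-0.0, -0.0, -1.0]]
ft_force: [-0.4, 1.2, 0.4]
grip_width: -0.0
```

Request:
play_rows(targets="-0.001 0 0 0 1;-0.001 0 0 0 1")

```text
time_s: 4.75
position: [0.5362, 0.051, 0.1722]
tool_rot: [[0.053, 0.999, -0.0], [0.999, -0.053, 0.001], [0.001, -0.0, -1.0]]
ft_force: [-0.1, 5.0, -0.1]
grip_width: -0.0
```

```bash
python3 st.py
```

```text
t 4.75 press xy mm [-92.96  58.05] z 0.1722 F press [-0.33  4.99] -0.1 M [0.7731 0.0301 0.0122] yaw_press 90.02 w -0.0 q6 -4.2
```

Request:
play_rows(targets="-0.001 0 0 0 1;-0.001 0 0 0 1")

```text
time_s: 4.95
position: [0.5362, 0.0501, 0.1721]
tool_rot: [[0.053, 0.999, -0.0], [0.999, -0.053, 0.001], [0.001, -0.0, -1.0]]
ft_force: [-0.2, 4.9, -0.5]
grip_width: 0.0001
```

Request:
play_rows(targets="-0.001 0 0 0 1;-0.001 0 0 0 1")

```text
time_s: 5.15
position: [0.5361, 0.05, 0.1722]
tool_rot: [[0.053, 0.999, 0.0], [0.999, -0.053, 0.002], [0.003, 0.0, -1.0]]
ft_force: [0.9, 9.9, 0.7]
grip_width: -0.0001
```

```bash
python3 st.py;  python3 - <<'E'
from rig import eyes
import cv2
d=eyes.get_image("wrist");cv2.imwrite("pics/w3.png",d["pixels"][...,::-1])
E
```

```text
t 5.15 press xy mm [-92.96  56.99] z 0.1722 F press [0.33 9.98] 0.73 M [ 1.5167 -0.0594  0.0106] yaw_press 90.04 w -0.0001 q6 -4.4
```

View pics/w3.png

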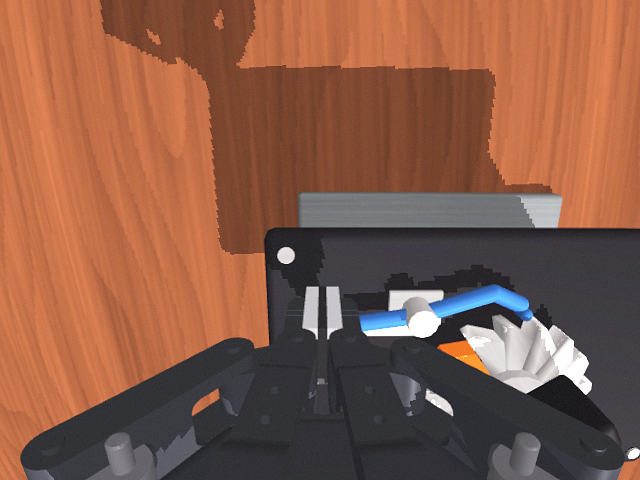

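Request:
play_rows(targets="0 0 0 0 1;0 0 0 0 1;0 0 0 0 1;0 0 0 0 1;0 0 0 0 1")

```text
time_s: 5.7
position: [0.5361, 0.05, 0.1721]
tool_rot: [[0.053, 0.999, 0.0], [0.999, -0.053, 0.002], [0.002, 0.0, -1.0]]
ft_force: [1.0, 9.2, 0.6]
grip_width: 0.0
```

Request:
play_rows(targets="0 0 0 0 1;0 0 0 0 1;0 0 0 0 1;0 0 0 0 1;0 0 0 0 1")

```text
time_s: 6.2
position: [0.5361, 0.05, 0.1722]
tool_rot: [[0.053, 0.999, 0.0], [0.999, -0.053, 0.002], [0.002, 0.0, -1.0]]
ft_force: [1.1, 8.5, 0.4]
grip_width: -0.0
```

```bash
python3 st.py;  python3 - <<'E'
from rig import eyes
import cv2
for n in ["wrist","top"]:
    d=eyes.get_image(n);cv2.imwrite(f"pics/{n}4.png",cv2.resize(d["pixels"][140:290,255:375],None,fx=5,fy=4)[...,::-1] if n=="top" else d["pixels"][...,::-1])
E
```

```text
t 6.2 press xy mm [-92.97  57.  ] z 0.1722 F press [0.69 8.53] 0.37 M [ 1.4991 -0.0987 -0.012 ] yaw_press 90.05 w -0.0 q6 -4.4
```

View pics/wrist4.png

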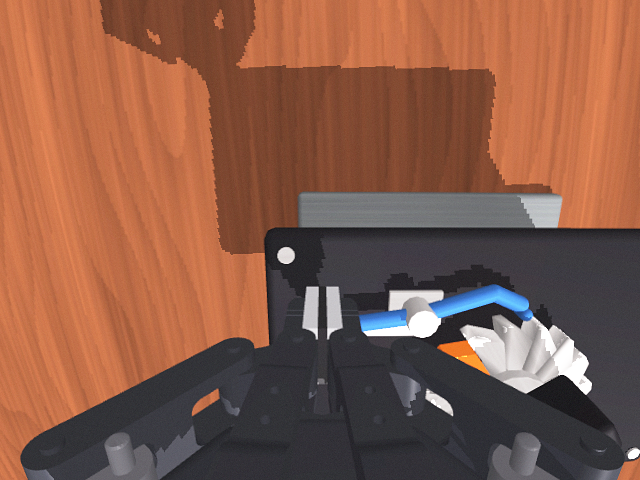

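View pics/top4.png

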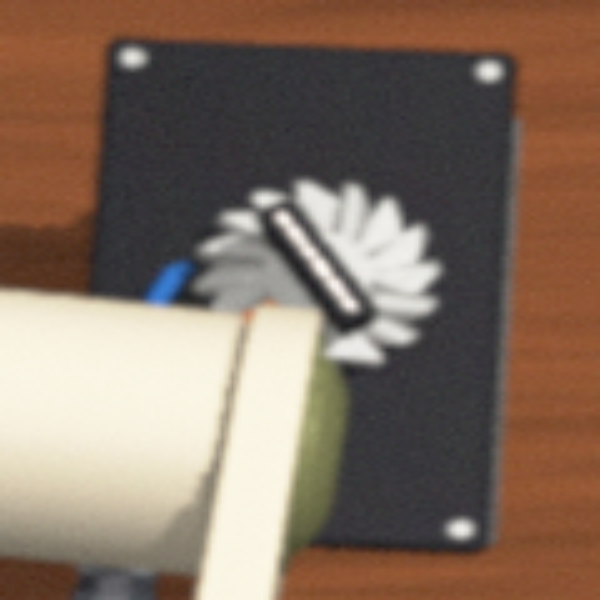

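Request:
play_rows(targets="0.004 0 0 0 1;0.009 0 0 0 1;0.016 0 0 0 1;0.016 0 -0.04 0 0.6;0.016 0 -0.08 0 0")

```text
time_s: 6.8
position: [0.5365, 0.065, 0.2526]
tool_rot: [[0.053, 0.999, -0.003], [0.999, -0.053, -0.001], [-0.001, -0.003, -1.0]]
ft_force: [0.6, 0.3, 0.9]
grip_width: 0.028
```

```bash
python3 st.py; python3 - <<'E'
from rig import status
import numpy as np
s=status.observe();z=np.load("press.npz");print(np.array(s["tool_rot"]).T@(np.array([*z["o"],.25])-s["position"]))
E
```

```text
t 6.8 press xy mm [-93.34  72.02] z 0.2526 F press [0.61 0.38] 0.9 M [-0.0365 -0.0262 -0.0271] yaw_press 90.03 w 0.028 q6 -2.6
[-0.07207507  0.09330643  0.00238413]
```

Request:
play_rows(targets="-0.02 0.025 -0.02 0.14 0;-0.04 0.05 -0.03 0.28 0;-0.06 0.075 -0.03 0.42 0;-0.072 0.093 -0.03 0.56 0;-0.072 0.093 -0.03 0.7 0")

```text
time_s: 7.3
position: [0.6275, -0.0139, 0.2809]
tool_rot: [[0.69, 0.724, -0.001], [0.724, -0.69, -0.001], [-0.001, -0.0, -1.0]]
ft_force: [0.5, 0.3, -0.6]
grip_width: 0.0854
```

Request:
play_rows(targets="0 0 0 0.14 0;0 0 0 0.27 0;0 0 0 0.27 0")

```text
time_s: 7.6
position: [0.626, -0.012, 0.282]
tool_rot: [[0.854, 0.52, -0.0], [0.52, -0.854, -0.001], [-0.001, 0.0, -1.0]]
ft_force: [0.4, 0.2, 0.3]
grip_width: 0.0853
```

```bash
python3 st.py; python3 - <<'E'
from rig import status,eyes
import numpy as np,cv2,pickle
s=status.observe(); d=eyes.get_image("wrist"); pickle.dump((s,d),open("w5.pkl","wb"))
cv2.imwrite("pics/w5.png",d["pixels"][...,::-1])
d=eyes.get_image("top"); np.savez("top5.npz",**d)
cv2.imwrite("pics/top5.png",cv2.resize(d["pixels"][140:290,255:375],None,fx=5,fy=4)[...,::-1])
E
```

```text
t 7.6 press xy mm [ 0.15 -0.06] z 0.282 F press [0.38 0.25] 0.32 M [ 0.0305  0.028  -0.0199] yaw_press 34.37 w 0.0853 q6 46.8
```

View pics/w5.png

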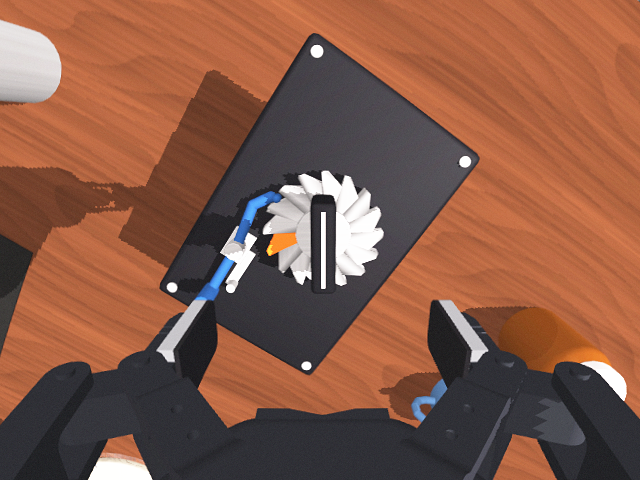

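View pics/top5.png

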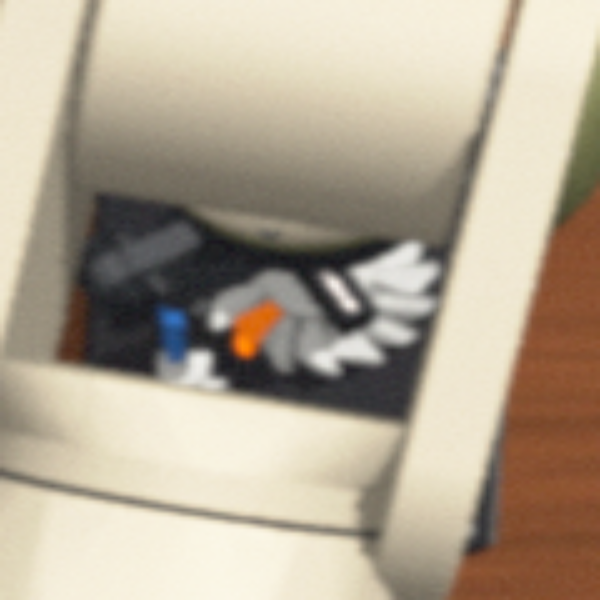

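Request:
play_rows(targets="0 0 0.035 0 0.5;0 0 0.07 0 0.5;0 0 0.095 0 0.5;0 0 0.105 0 0.5;0 0 0.105 0 0.5", force=50)

```text
time_s: 8.2
position: [0.6258, -0.0119, 0.1763]
tool_rot: [[0.853, 0.522, -0.002], [0.522, -0.853, 0.0], [-0.002, -0.001, -1.0]]
ft_force: [-0.1, -0.2, 0.6]
grip_width: 0.0426
```

```bash
python3 st.py; python3 - <<'E'
from rig import status,eyes
import numpy as np,cv2,pickle
s=status.observe(); d=eyes.get_image("wrist"); pickle.dump((s,d),open("w6.pkl","wb"))
cv2.imwrite("pics/w6.png",d["pixels"][...,::-1])
E
```

```text
t 8.2 press xy mm [-0.14 -0.01] z 0.1763 F press [-0.11 -0.23] 0.65 M [ 0.0042 -0.024   0.0218] yaw_press 34.54 w 0.0426 q6 46.6
```

View pics/w6.png

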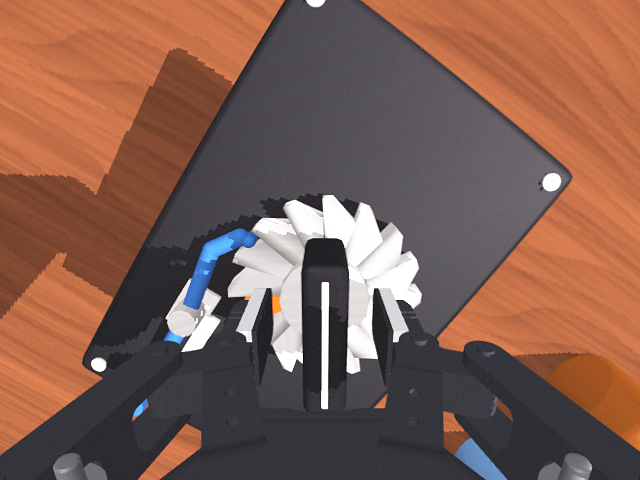

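Request:
play_rows(targets="0 0 0 0 0.7;0 0 0 0 0.9;0 0 0 0 1;0 0 0 0 1;0 0 0 0 1", force=50)

```text
time_s: 8.75
position: [0.6267, -0.0123, 0.1788]
tool_rot: [[0.854, 0.521, 0.003], [0.521, -0.854, -0.001], [0.002, 0.002, -1.0]]
ft_force: [-0.1, -0.8, 6.9]
grip_width: 0.0153
```

```bash
python3 st.py
```

```text
t 8.75 press xy mm [ 0.8 -0.3] z 0.1788 F press [-0.09 -0.78] 6.85 M [-0.0887  0.0139 -0.0685] yaw_press 34.45 w 0.0153 q6 46.7
```

Request:
play_rows(targets="0 0 0 0.08 1;0 0 0 0.16 1;0 0 0 0.24 1;0 0 0 0.24 1")

```text
time_s: 9.15
position: [0.6267, -0.0122, 0.1788]
tool_rot: [[0.954, 0.301, 0.003], [0.301, -0.954, -0.001], [0.003, 0.002, -1.0]]
ft_force: [1.1, -2.2, 6.3]
grip_width: 0.0153
```

```bash
python3 st.py
```

```text
t 9.15 press xy mm [ 0.82 -0.27] z 0.1788 F press [ 1.19 -2.17] 6.34 M [-0.0987 -0.0341 -0.007 ] yaw_press 20.57 w 0.0153 q6 60.6
```

Request:
play_rows(targets="0 0 0 0.08 1;0 0 0 0.16 1;0 0 0 0.24 1;0 0 0 0.24 1")

```text
time_s: 9.55
position: [0.6267, -0.0122, 0.1788]
tool_rot: [[0.998, 0.066, 0.003], [0.066, -0.998, -0.001], [0.003, 0.001, -1.0]]
ft_force: [-0.6, -0.0, 6.6]
grip_width: 0.0154
```

```bash
python3 st.py
```

```text
t 9.55 press xy mm [ 0.79 -0.24] z 0.1788 F press [-0.6  -0.05] 6.62 M [-0.059   0.029   0.0952] yaw_press 6.84 w 0.0154 q6 74.3
```

Request:
play_rows(targets="0 0 0 0.08 1;0 0 0 0.16 1;0 0 0 0.24 1;0 0 0 0.24 1")

```text
time_s: 9.95
position: [0.6267, -0.0121, 0.1788]
tool_rot: [[0.985, -0.173, 0.003], [-0.173, -0.985, -0.001], [0.003, 0.0, -1.0]]
ft_force: [0.4, -0.4, 5.8]
grip_width: 0.0151
```

```bash
python3 st.py
```

```text
t 9.95 press xy mm [ 0.82 -0.18] z 0.1788 F press [ 0.37 -0.37] 5.84 M [-0.0453  0.0115  0.0251] yaw_press -6.92 w 0.0151 q6 88.1
```

```bash
cat > av.py <<'E'
import sys
from rig import status,eyes
import numpy as np,cv2
n=int(sys.argv[1]); M=[];F=[]
z=np.load("press.npz");R=z["R"]
for i in range(n):
    s=status.observe(); M.append(s["wrist_torque"]); F.append(s["ft_force"]); d=eyes.get_image("wrist")
Rt=np.array(s["tool_rot"]);M=np.array(M);F=np.array(F)
y=np.degrees(np.arctan2(Rt[1,0],Rt[0,0])-z["a"])
print("t",s["time_s"],"yaw",y.round(2),"turned",np.radians(34.4-y).round(3),"Mz",M[:,2].mean().round(3),"+-",(M[:,2].std()/n**.5).round(3),"F",F.mean(0).round(1),"w",round(s["grip_width"],4))
if len(sys.argv)>2: cv2.imwrite(f"pics/{sys.argv[2]}.png",d["pixels"][...,::-1])
E
python3 av.py 8 k1
```

```text
t 10.3 yaw -6.79 turned 0.719 Mz 0.069 +- 0.012 F [ 0.4 -0.4  6.1] w 0.0149
```

Request:
play_rows(targets="0 0 0 0.08 1;0 0 0 0.16 1;0 0 0 0.24 1;0 0 0 0.24 1")

```text
time_s: 10.75
position: [0.6267, -0.0121, 0.1788]
tool_rot: [[0.916, -0.402, 0.003], [-0.402, -0.916, -0.001], [0.003, -0.001, -1.0]]
ft_force: [0.3, -0.6, 7.1]
grip_width: 0.0155
```

```bash
python3 av.py 8 k2
```

```text
t 11.1 yaw -20.53 turned 0.959 Mz 0.166 +- 0.015 F [ 0.2 -0.3  6.3] w 0.0156
```

View pics/k2.png

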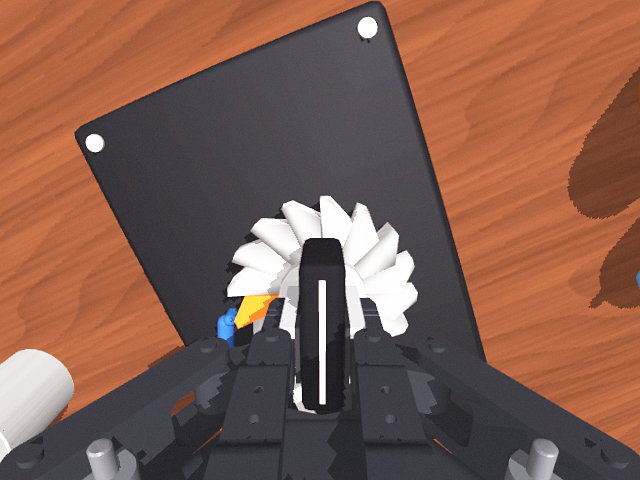

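Request:
play_rows(targets="0 0 0 0.06 1;0 0 0 0.12 1;0 0 0 0.12 1")

```text
time_s: 11.45
position: [0.6267, -0.0121, 0.1788]
tool_rot: [[0.861, -0.509, 0.003], [-0.509, -0.861, -0.001], [0.003, -0.001, -1.0]]
ft_force: [0.3, 0.1, 7.2]
grip_width: 0.0151
```

```bash
python3 av.py 8 k3
```

```text
t 11.8 yaw -27.42 turned 1.079 Mz -0.011 +- 0.019 F [ 0.4 -0.3  6.3] w 0.0151
```

Request:
play_rows(targets="0 0 0 0.03 1;0 0 0 0.05 1;0 0 0 0.05 1")

```text
time_s: 12.15
position: [0.6267, -0.0121, 0.1788]
tool_rot: [[0.835, -0.55, 0.003], [-0.55, -0.835, -0.001], [0.003, -0.001, -1.0]]
ft_force: [-0.1, -0.5, 6.2]
grip_width: 0.0155
```

```bash
python3 av.py 8 k4; python3 - <<'E'
import cv2,numpy as np
f=lambda n:cv2.resize(cv2.imread(f"pics/{n}.png")[260:380,180:310],None,fx=3,fy=3)
cv2.imwrite("pics/k34.png",np.hstack([f("k3"),f("k4")]))
E
```

```text
t 12.5 yaw -30.28 turned 1.129 Mz 0.119 +- 0.01 F [ 0.4 -0.2  6.1] w 0.0153
```

View pics/k34.png

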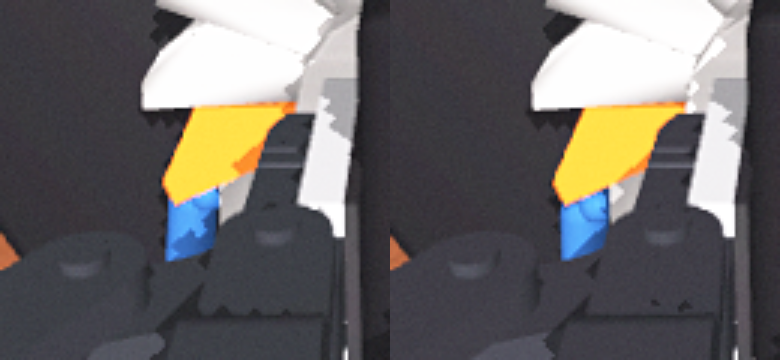

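Request:
play_rows(targets="0 0 0 -0.01 1;0 0 0 -0.02 1;0 0 0 -0.02 1")

```text
time_s: 12.85
position: [0.6267, -0.0121, 0.1788]
tool_rot: [[0.846, -0.532, 0.003], [-0.532, -0.846, -0.001], [0.003, -0.001, -1.0]]
ft_force: [0.8, -0.5, 6.6]
grip_width: 0.0153
```

```bash
python3 av.py 10
```

```text
t 13.3 yaw -29.12 turned 1.109 Mz 0.161 +- 0.009 F [ 0.3 -0.3  6.4] w 0.015
```

Request:
play_rows(targets="0 0 0 -0.005 1;0 0 0 -0.01 1;0 0 0 -0.01 1")

```text
time_s: 13.65
position: [0.6267, -0.0121, 0.1788]
tool_rot: [[0.852, -0.524, 0.003], [-0.524, -0.852, -0.001], [0.003, -0.001, -1.0]]
ft_force: [-0.2, 0.0, 6.8]
grip_width: 0.0152
```

```bash
python3 av.py 12
```

```text
t 14.2 yaw -28.55 turned 1.099 Mz 0.163 +- 0.008 F [ 0.2 -0.2  6.3] w 0.0149
```

Request:
play_rows(targets="0 0 0 -0.005 1;0 0 0 -0.01 1;0 0 0 -0.01 1")

```text
time_s: 14.55
position: [0.6267, -0.0121, 0.1788]
tool_rot: [[0.857, -0.516, 0.003], [-0.516, -0.857, -0.001], [0.003, -0.001, -1.0]]
ft_force: [0.5, -0.4, 6.2]
grip_width: 0.0151
```

```bash
python3 av.py 12
```

```text
t 15.1 yaw -27.98 turned 1.089 Mz 0.088 +- 0.01 F [ 0.6 -0.2  6.2] w 0.0154
```

Request:
play_rows(targets="0 0 0 -0.005 1;0 0 0 -0.005 1;0 0 0 -0.005 1")

```text
time_s: 15.45
position: [0.6267, -0.0121, 0.1788]
tool_rot: [[0.859, -0.512, 0.003], [-0.512, -0.859, -0.001], [0.003, -0.001, -1.0]]
ft_force: [0.7, -0.6, 6.2]
grip_width: 0.0151
```

```bash
python3 av.py 12
```

```text
t 16.0 yaw -27.7 turned 1.084 Mz 0.039 +- 0.008 F [ 0.5 -0.5  6.2] w 0.0152
```

Request:
play_rows(targets="0 0 0 -0.004 1;0 0 0 -0.004 1;0 0 0 -0.004 1")

```text
time_s: 16.35
position: [0.6267, -0.0121, 0.1788]
tool_rot: [[0.861, -0.508, 0.003], [-0.508, -0.861, -0.001], [0.003, -0.001, -1.0]]
ft_force: [0.6, 0.6, 6.2]
grip_width: 0.0155
```

```bash
python3 av.py 12
```

```text
t 16.9 yaw -27.48 turned 1.08 Mz -0.0 +- 0.013 F [ 0.5 -0.1  6.3] w 0.0151
```

Request:
play_rows(targets="0 0 0 0 1;0 0 0 0 1;0 0 0 0 1;0 0 0 0 1;0 0 0 0 1")

```text
time_s: 17.45
position: [0.6267, -0.0121, 0.1788]
tool_rot: [[0.861, -0.508, 0.003], [-0.508, -0.861, -0.001], [0.003, -0.001, -1.0]]
ft_force: [0.3, -0.2, 6.9]
grip_width: 0.0155
```

Request:
play_rows(targets="0 0 0 0 1;0 0 0 0 1;0 0 0 0 1;0 0 0 0 1;0 0 0 0 1")

```text
time_s: 17.95
position: [0.6267, -0.0121, 0.1788]
tool_rot: [[0.861, -0.508, 0.003], [-0.508, -0.861, -0.001], [0.003, -0.001, -1.0]]
ft_force: [0.7, -0.5, 6.4]
grip_width: 0.0153
```

```bash
python3 av.py 12 k5
```

```text
t 18.5 yaw -27.48 turned 1.08 Mz -0.022 +- 0.009 F [ 0.7 -0.4  6.1] w 0.0152
```

Request:
play_rows(targets="0 0 0 0 0.9;0 0 0 0 0.7;0 0 0 0 0.5;0 0 0 0 0.5;0 0 0 0 0.5")

```text
time_s: 19.05
position: [0.6259, -0.0119, 0.177]
tool_rot: [[0.861, -0.508, -0.0], [-0.508, -0.861, 0.0], [-0.0, 0.0, -1.0]]
ft_force: [-0.0, 0.0, 0.0]
grip_width: 0.0425
```

Request:
play_rows(targets="0 0 -0.02 0 0.5;0 0 -0.05 0 0.5;0 0 -0.09 0 0.5;0 0 -0.13 0 0.5;0 0 -0.13 0 0.5")

```text
time_s: 19.55
position: [0.6271, -0.0121, 0.3131]
tool_rot: [[0.861, -0.508, 0.01], [-0.508, -0.861, -0.002], [0.01, -0.003, -1.0]]
ft_force: [0.2, 0.6, 0.1]
grip_width: 0.0428
```

```bash
python3 av.py 3 k6; python3 st.py
```

```text
t 19.65 yaw -27.48 turned 1.08 Mz 0.014 +- 0.004 F [ 0.1  0.6 -0.2] w 0.0426
t 19.7 press xy mm [-0.14 -0.03] z 0.3061 F press [ 0.24 -0.91] -0.35 M [0.072  0.0676 0.009 ] yaw_press -27.49 w 0.0426 q6 108.6
```

View pics/k6.png

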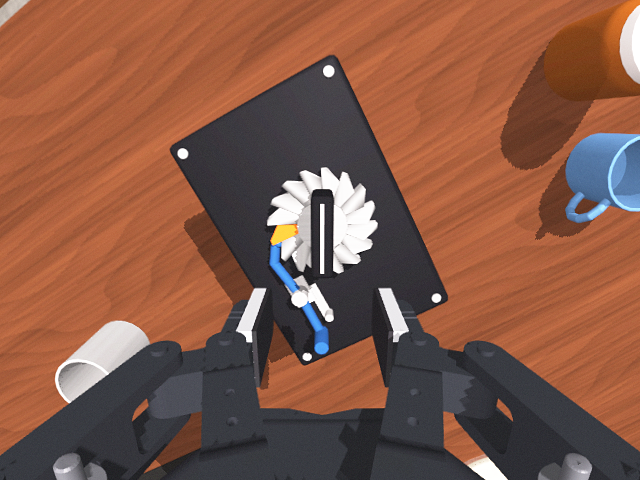

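```bash
python3 - <<'E'
from rig import env,status,eyes
import cv2
d=eyes.get_image("scene");cv2.imwrite("pics/scene9.png",d["pixels"][...,::-1])
print(status.observe()["time_s"]); print(env.close_job())
E
```

```text
19.75
the job is handed in; nothing more can be done
None
```

View pics/scene9.png

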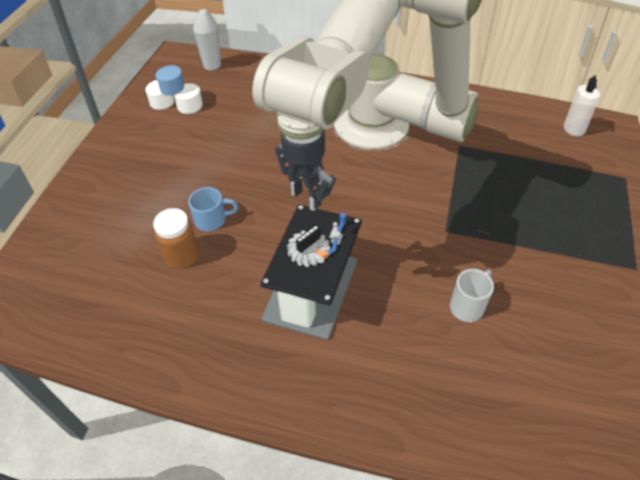

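The press is reset: the pawl is caught behind the orange tooth and carries the spring's load. The job is handed in at 19.75 s.

- **Freeing the wheel:** I pushed the pawl post aside with the shut fingers. The highest force I read was about 10 N. I held it just over 1 s, until the wheel had run fully back with the knob at about +34° to the press.
- **Winding:** I gripped the knob and turned it clockwise to 1.13 rad, past the point where the pawl drops behind the orange tooth. I passed that point once without noticing; a check at 1.08 rad already showed no torque.
- **Easing back:** I let the knob back in small steps. Its torque fell from 0.16 N m to about 0 at 1.08 rad, and I went no further. I paused over 1.5 s there, where it read -0.02 N m, within the noise.
- **Last checks:** After I opened the gripper and rose clear, the knob had not moved and the pawl tip was still behind the orange tooth. The mug, jar and pitcher stand where they were.

Two readings were slightly off. The knob took a steady upward 6 N on the gripper while gripped, probably because the pads swing forward as they close. The post also sat about 3 mm closer to the press's -y side than the text says, so I found it by touch.

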